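# Switch off the griddle and tip its cover shut

### The job

Frying is over: first switch the electric griddle off by pressing down the raised half of its rocker switch, then push its open cover over from behind and press it down until it lies fully shut over the plate. Only push with the fingers and go gently: grip or lift nothing, do not slam the cover, do not shift the griddle, and leave everything else on the ledge where it stands.

Things in the scene. Friction and masses are not known exactly. Their poses are not given: they have to be found in the camera images.
- griddle: Electric griddle, loose on rubber feet, about 2.6 kg, x -150 to 143, y -135 to 135 mm; body top 58 mm, steel cooking plate 70 mm above the ledge. Origin under its middle, z up. The control strip with the rocker switch is its -x side (x = -150 to -75 mm), the cover is hinged along its +x edge. It stands sideways: its +x points about to the robot's left, its +y about towards the robot.
- rocker (a joint): Black rocker switch, 28 (griddle x) by 60 mm (griddle y), two flat halves in a V; pivot along griddle x at griddle (-118, 40, 72) mm. Rad: +0.17 on (its griddle +y half raised, the other level) to -0.17 off (+y half level, 72 mm above the ledge; other raised). The raised outer end drops 10 mm when pressed, with 2 to 3 N there; it stays where left.
- rocker_near (a point): Centre line of the top face of the rocker's half on the griddle's +y side (raised at the start), 22 mm out from the pivot.
- cover (a joint): Flat aluminium cover, 210 mm from hinge to front edge, 256 mm wide (griddle y), with a black tab 20 deep, 90 wide, 10 mm thick beyond that edge. Rad: 0 shut, level over the plate, outer face 102 mm above the ledge; 1.57 upright; stop at 1.95. Starts about upright. Stiff hinge (0.75 N m friction): it stays at any angle and never falls shut, so it must be pushed all the way.
- cover_hinge (a point): Middle of the cover's hinge axis, which runs along the griddle's y; 138 mm from the griddle's origin in its x, 76 mm above the ledge.
- cover_back (a point): Point on the middle line of the cover's plain flat outer face (its back when open, top when shut), 170 mm from the hinge along the cover, 26 mm off the axis. At angle A it lies from the hinge at griddle x = -170 cos A + 26 sin A, z = 170 sin A + 26 cos A (mm).
- cover_tab (a point): Centre of the black tab on the cover's front edge, 222 mm from the hinge along the cover and 12 mm off the axis towards the outer face: the tab a hand would lift, not to be gripped.
- cup: Plain steel drinking cup, 76 mm wide, 85 mm high; origin at the centre of its underside. A bystander: leave it where it is.
- jar: Glass storage jar with its wire-hinged glass lid shut, 94 mm wide, 124 mm high; origin at the centre of its underside. A bystander: leave it where it is.
- mug: White ceramic mug, 80 mm wide, 90 mm high, handle on one side; origin at the centre of its underside. A bystander: leave it where it is.
- dish: Shallow ceramic dish, 150 mm wide, 30 mm high; origin at the centre of its underside. A bystander: leave it where it is.
- turner: Turner (spatula), 300 mm long, silicone handle, lying flat; origin mid-length, x towards the blade. A bystander: leave it where it is.
- sauce: Closed glass sauce bottle, 60 mm wide, 170 mm high; origin at the centre of its underside. A bystander: leave it where it is.
- tin: Closed tin, 74 mm wide, 80 mm high; origin at the centre of its underside. A bystander: leave it where it is.

How it is judged (in metres and radians):
On the way, in this order (a step that is already met when the one before it is completed fails the run):
1. the griddle is switched off at its rocker (value of joint rocker below -0.11 rad), for 0.2 s.
2. the cover has been pushed fully shut (value of joint cover below 0.05 rad), for 0.2 s.
At the end, for the whole second after the job is handed in: The rocker is off (angle below -0.11 rad), the cover is shut (within 0.05 rad of level), the griddle stands level and within 30 mm of where it was, and no bystander has moved 30 mm (value of joint rocker below -0.11 rad and value of joint cover below 0.05 rad and distance of each of griddle, cup, jar, mug, dish, turner, sauce, tin from where it was at the start of the episode below 0.03 m and angle between griddle's own z axis and vertical below 0.03 rad and linear speed of griddle below 0.02 m/s); the robot touches nothing.
It fails at once if the griddle was shifted 30 mm, tipped or lifted (distance of griddle from where it was at the start of the episode above 0.03 m or angle between griddle's own z axis and vertical above 0.08 rad).
It fails at once if the cover was slammed (shut faster than 3.5 rad/s), or the griddle, its cover or its switch pressed with more than 60 N (velocity of joint cover below -3.5 rad/s or contact force between the fingers and griddle above 60 N).
It fails at once if the cover was closed past half way before the griddle was switched off (value of joint cover below 0.8 rad and value of joint rocker above 0 rad).
It fails at once if the cover was gripped by its tab (tab between the fingers, held with over 10 N) (contact force between the fingers and griddle above 10 N and x of the grasp point in the frame of cover_tab between -0.014 and 0.014 m and y of the grasp point in the frame of cover_tab between -0.05 and 0.05 m and z of the grasp point in the frame of cover_tab between -0.01 and 0.01 m).
It fails at once if a bystander was moved 30 mm, tipped or lifted (distance of any of cup, jar, mug, dish, turner, sauce, tin from where it was at the start of the episode above 0.03 m or angle between any of cup, jar, mug, dish, turner, sauce, tin's own z axis and vertical above 0.3 rad).
It also fails if it takes over 56 s, if anything falls off the work surface, if the arm or the gripper's body presses on something with over 40 N, if the wrist force passes 120 N, or if a joint passes its speed limit or range.

### The arm

A 6-joint arm with a two-finger parallel gripper is mounted at the origin on the work surface. World frame = base frame: x ahead of the robot, y to its left, z up, the work surface at z = 0. Lengths are in mm, angles in rad, forces in N, time in s.
With the tool pointing down it reaches from about 325 to 900 mm from the base axis. Payload 6.1 kg.
Tool frame: the origin (TCP) lies midway between the tips of the shut fingers; the grasp point (between the pads) lies ctrl.hold_point_z behind it (ctrl.hold_point_z is the distance from the TCP to the grasp point, in mm); z points along the fingers, y is the line along which they close (so a half turn about z gives the same grasp; the last joint's range is limited). The gripper opens to 85 mm and grips with 20 to 120 N. Pads are 22 mm wide; open, the fingers measure 114 mm over their backs; the gripper's body (76 mm by 85 mm) begins 54 mm behind the grasp point. The pads swing forward as they close: fully open they stand 13 mm farther back than shut.
Start: joints at [1.053, 0.22, 1.526, -0, 1.395, -0.126], TCP at [238.655, 577.632, 192.8] pointing down, gripper open.
Joint ranges: [-2.98, 2.98], [-0.91, 2.08], [0.09, 2.57], [-1.24, 4.39], [0.2, 2.65], [-2.68, 2.68]. Speed limits (rad/s): [2.57, 2.57, 3.01, 3.14, 3.14, 3.14].

### API

Orientations are given as a unit quaternion [x, y, z, w].
In Python, from workcell import ctrl gives the robot as it stands.
- The arm moves only by the shell command python3 -m handwheel 'ROWS' [OPENING] [FORCE]. ROWS is JSON, a list of rows, each an object of numbers: "tx", "ty", "tz": the shift along the tool's x, y, z in cm; "rx", "ry", "rz": the turn, a rotation vector about the tool's x, y, z in rad. In form: [{"tx": .., "ty": .., "tz": .., "rx": .., "ry": .., "rz": ..}, ...]. A call has 1 to 10 rows; each row shifts and turns the commanded pose from where the row before left it, along the tool's axes as they then stand; what a row does not reach is not made up. A row lasts 1/8 s, in which the tool goes at most 62.5 mm and 10.7 degrees, less where a joint would pass 70% of its speed; a pose out of reach is approached as far as the arm can. A call is refused whole if a number of a shift passes 6.25 or a number of a turn 0.188, either way. A call with a gripper value outside its range is refused whole. OPENING is the closure, from 0 (fully open) to 1 (shut), set as the call begins (- or left out, the last holds). The fingers move at their own pace and stop on an object; FORCE is the grip in N (left out, the last holds). Time passes only in rows, so rows that do not move let the fingers close. It gives the time, the measured TCP pose, the force, the opening and the grip force at its end, in the units of the state.
- ctrl.read_state(): the state, without advancing time (a new reading comes with each control period).
- ctrl.camera(name): name is "scene" or "top" or "wrist"; returns the picture (420x560x3 uint8, red, green, blue); there is no depth.
- ctrl.camera_model(name): a dict with "mtx" (3x3 intrinsics, pixels), "dist_coeffs" ([k1, k2, p1, p2, k3] as OpenCV has them; the pictures are not rectified), "R" (3x3) and "t" (3): a world point X has camera coordinates R X + t. Camera axes: x right, y down, z forward; pixel columns grow to the right and rows downward; lengths in mm; the calibration is good to about 2 mm. A picture is of the moment at which its call begins: read the wrist's pose just before it. camera_model takes no time and is no camera call; for the wrist camera it gives the pose at the moment of the call.
- ctrl.close_job(): hands the job in; it is judged then, once.
Trained networks look in the newest picture that a camera, given by its name, has taken for a name from the list of things; names that differ only in an ending like _2 or _b are one class to them, and where a whole thing is asked for, a point or a joint stands for the part that bears it (a point fixed in the world has none). Each returns a list of dicts, best first, with "score" (0 to 1); they miss things now and then, are a little off and sometimes report something else, mostly with a low value. They report only what shows in the picture. A call takes as long as a camera call.
- ctrl.trace(query, camera): "pixels" (420x560 bool, what is visible of it).
- ctrl.place_of(query, camera): "position" ([x, y, z] in mm, in the coordinates of the camera as it stood for that picture, good to about 4 mm: a listed point, or the origin of a listed thing).
The state is a dict: "time_s": time; "joint_positions": joint angles; "qd": joint speeds; "joint_torque": joint torques, N m; "tcp_pos": TCP position; "ee_rot": TCP orientation; "ft_force": force on the tool from outside, world axes, zero at the start; "moment": the same for the moment, N m; "gripper_width": finger opening in mm; "grasp_force": force on a finger pad.
Only numpy, scipy, OpenCV 4.12 (cv2) and the standard library are available. Lean on these libraries where they do the work, as an engineer would, in place of code of your own. Each camera call takes 0.05 s, during which the arm holds its last target. There are 200 camera calls.

## Working session

There is one attempt and no reset: what is moved stays moved. The work goes in short steps, Python scripts to look and compute and a shell command to move; the robot and the scene stay as the last step left them, time stands still between calls to the robot, and variables do not carry over. Pictures are saved under pics/ and viewed, at most 10 in all, crops included, and the job is handed in when it is done.

```bash
mkdir -p pics; cat > h.py <<'E'
import numpy as np, cv2
from workcell import ctrl
from scipy.spatial.transform import Rotation as Ro
def world(cam,p):
    m=ctrl.camera_model(cam); R=np.array(m["R"]);t=np.array(m["t"]).ravel()
    return R.T@(np.array(p)-t)
def snap(cam,name=None):
    im=ctrl.camera(cam)
    if name: cv2.imwrite("pics/"+name,im[:,:,::-1])
    return im
def find(q,cam):
    r=ctrl.place_of(q,cam)
    return [(round(d["score"],2),world(cam,d["position"]).round(1).tolist()) for d in r[:2]]
E
python3 - <<'E'
from h import *
a=snap("scene");b=snap("top")
cv2.imwrite("pics/a.png",np.vstack([a,b])[:,:,::-1][::1,::1])
cv2.imwrite("pics/a.png",cv2.resize(np.hstack([a,b])[:,:,::-1],(800,300)))
cv2.imwrite("pics/scene.png",a[:,:,::-1]);cv2.imwrite("pics/top.png",b[:,:,::-1])
for q in ["griddle","rocker_near","cover_hinge","cover_back","cover_tab","cup","jar","mug","dish","turner","sauce","tin"]:
    for c in ["scene","top"]: print(q,c,find(q,c))
s=ctrl.read_state();print(s["time_s"],s["tcp_pos"],s["ee_rot"],s["gripper_width"],ctrl.hold_point_z,s["ft_force"])
E
```

```text
griddle scene [(0.94, [507.8, 38.4, 0.4])]
griddle top [(0.58, [508.2, 41.2, -3.3])]
rocker_near scene [(0.62, [442.0, -78.1, 78.9])]
rocker_near top [(0.68, [437.3, -74.6, 81.9])]
cover_hinge scene [(0.97, [513.9, 178.9, 71.8])]
cover_hinge top [(0.76, [513.1, 175.0, 74.2])]
cover_back scene [(0.73, [516.2, 190.1, 248.8])]
cover_back top [(0.79, [514.6, 190.8, 247.3]), (0.33, [455.0, 385.4, 3.5])]
cover_tab scene [(0.73, [511.1, 176.0, 298.6])]
cover_tab top [(0.98, [513.1, 173.9, 300.7]), (0.42, [699.0, 325.6, -1.5])]
cup scene [(0.88, [457.0, -351.8, 4.8])]
cup top [(0.61, [456.3, -349.8, 2.8])]
jar scene [(0.61, [641.6, -348.9, 0.3])]
jar top [(0.62, [645.1, -346.8, 3.0]), (0.56, [748.3, -250.0, 1.2])]
mug scene []
mug top [(0.62, [456.4, 386.2, -0.5])]
dish scene [(0.64, [517.2, 583.3, -2.7])]
dish top [(0.73, [518.4, 578.1, -1.1])]
turner scene [(0.62, [502.4, -553.0, 1.5])]
turner top [(0.79, [499.9, -555.2, -3.4])]
sauce scene [(0.95, [696.4, 326.7, 1.2]), (0.66, [442.0, -77.4, 79.4])]
sauce top [(0.67, [697.9, 326.5, -0.9])]
tin scene [(0.75, [751.2, -249.0, 1.5])]
tin top [(0.89, [750.0, -252.8, 0.9])]
1.3 [238.65544464 577.61357951 192.78918446] [ 1.94644155e-01  9.80873923e-01 -2.18980700e-05 -3.26049270e-06] 85.45937652803256 18.700000000000003 [-0.27969994 -0.0591936   0.88270594]
```

View pics/scene.png

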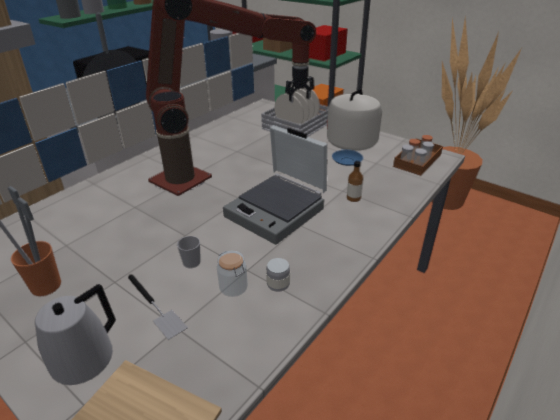

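View pics/top.png

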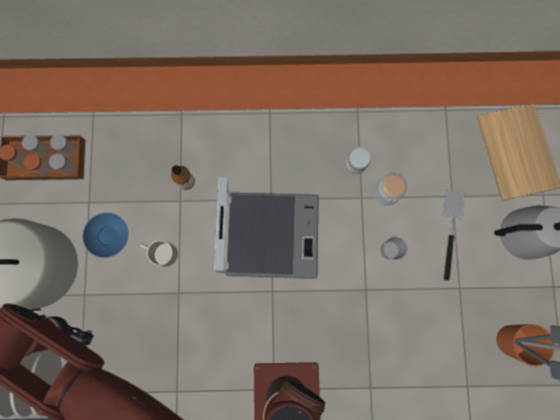

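The pictures agree with the networks: the griddle is mid-picture, with the cover upright at its left and the rocker at about (308,247) in the top view. That gives the griddle at about (508,40), with +x at about 87.7°, the cover at about 1.5 rad and the rocker's near half at about (441,-76,80). First I lift, align and shut the fingers.

```bash
python3 -m handwheel '[{"tz":-6,"rz":-0.175},{"tz":-6,"rz":-0.175},{"tz":-5},{}]' 1 20; python3 -m handwheel '[{"ty":-6,"tx":-1.7},{"ty":-6,"tx":-1.7},{"ty":-6,"tx":-1.7},{"ty":-6,"tx":-1.7},{"ty":-6,"tx":-1.7},{"ty":-6,"tx":-1.7},{"ty":-6,"tx":-1.7},{"ty":-6,"tx":-1.7},{"ty":-6,"tx":-1.7},{"ty":-6,"tx":-1.7}]'; python3 -m handwheel '[{"ty":-5.4,"tx":-1.7},{},{}]'; python3 -c "
from h import *
s=ctrl.read_state();print(s['tcp_pos'],Ro.from_quat(s['ee_rot']).as_matrix().round(3),s['gripper_width'])"
```

```text
[238.65544464 577.61357951 192.78918446] [[-0.924  0.382 -0.   ]
 [ 0.382  0.924 -0.   ]
 [-0.    -0.    -1.   ]] 85.45937652803256invalid input
invalid input
invalid input
```

```bash
python3 -m handwheel '[{"tx":0,"ty":0,"tz":-6,"rx":0,"ry":0,"rz":-0.175},{"tx":0,"ty":0,"tz":-6,"rx":0,"ry":0,"rz":-0.175},{"tx":0,"ty":0,"tz":-5,"rx":0,"ry":0,"rz":0},{"tx":0,"ty":0,"tz":0,"rx":0,"ry":0,"rz":0}]' 1 20
```

```text
time_s: 1.8
tcp_pos: [239.7, 579.5, 369.4]
ee_rot: [0.021, 1.0, 0.005, 0.003]
ft_force: [0.4, 0.1, 0.5]
gripper_width: 12.2
grasp_force: 0.0
```

```bash
Z=0; python3 -m handwheel '[{"tx":-1.8,"ty":-6,"tz":0,"rx":0,"ry":0,"rz":0},{"tx":-1.8,"ty":-6,"tz":0,"rx":0,"ry":0,"rz":0},{"tx":-1.8,"ty":-6,"tz":0,"rx":0,"ry":0,"rz":0},{"tx":-1.8,"ty":-6,"tz":0,"rx":0,"ry":0,"rz":0},{"tx":-1.8,"ty":-6,"tz":0,"rx":0,"ry":0,"rz":0},{"tx":-1.8,"ty":-6,"tz":0,"rx":0,"ry":0,"rz":0},{"tx":-1.8,"ty":-6,"tz":0,"rx":0,"ry":0,"rz":0},{"tx":-1.8,"ty":-6,"tz":0,"rx":0,"ry":0,"rz":0},{"tx":-1.8,"ty":-6,"tz":0,"rx":0,"ry":0,"rz":0},{"tx":-1.8,"ty":-6,"tz":0,"rx":0,"ry":0,"rz":0}]'; python3 -m handwheel '[{"tx":-1.8,"ty":-5.5,"tz":0,"rx":0,"ry":0,"rz":0},{"tx":0,"ty":0,"tz":6,"rx":0,"ry":0,"rz":0},{"tx":0,"ty":0,"tz":6,"rx":0,"ry":0,"rz":0},{"tx":0,"ty":0,"tz":6,"rx":0,"ry":0,"rz":0},{"tx":0,"ty":0,"tz":2,"rx":0,"ry":0,"rz":0},{"tx":0,"ty":0,"tz":0,"rx":0,"ry":0,"rz":0}]'
python3 -c "
from h import *
a=snap('wrist');b=snap('top');c=snap('scene')
cv2.imwrite('pics/w1.png',a[:,:,::-1])
for q in ['rocker_near','griddle']:
  for c in ['wrist','top','scene']: print(q,c,find(q,c))
s=ctrl.read_state();print(s['time_s'],s['tcp_pos'],s['ft_force'],Ro.from_quat(s['ee_rot']).as_matrix().round(3))"
```

```text
time_s: 3.05
tcp_pos: [392.8, -29.9, 361.8]
ee_rot: [0.021, 1.0, 0.0, -0.0]
ft_force: [1.8, 0.2, 0.1]
gripper_width: -0.1
grasp_force: 0.0
time_s: 3.8
tcp_pos: [406.5, -82.8, 159.9]
ee_rot: [0.021, 1.0, 0.001, -0.003]
ft_force: [0.7, 0.1, 0.8]
gripper_width: -0.1
grasp_force: 0.0
rocker_near wrist [(0.56, [445.6, -74.4, 87.5])]
rocker_near top [(0.38, [517.5, 582.4, -1.1])]
rocker_near scene [(0.6, [442.7, -74.1, 79.9])]
griddle wrist [(0.69, [510.3, 35.4, 3.3]), (0.5, [652.2, -350.0, 3.9])]
griddle top [(0.93, [507.1, 43.4, -4.0])]
griddle scene [(0.88, [511.9, 38.2, 1.1])]
4.25 [409.23700367 -83.88009395 163.55058824] [ 0.09304654  0.22046769 -0.50806108] [[-0.999  0.042  0.001]
 [ 0.042  0.999 -0.001]
 [-0.001 -0.001 -1.   ]]
```

View pics/w1.png

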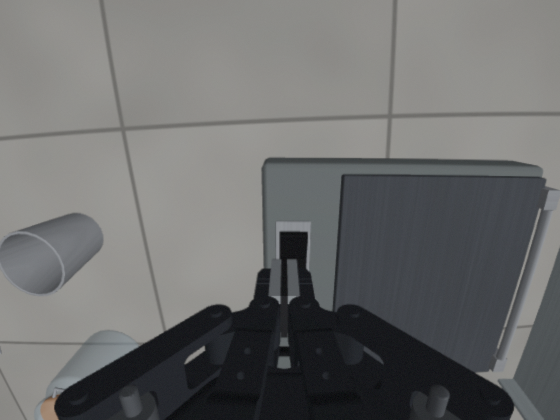

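The wrist view shows the fingertips at (285,265), with the rocker at about (293,245). I move over its near half and press gently.

```bash
python3 -m handwheel '[{"tx":-3.1,"ty":0.9,"tz":3,"rx":0,"ry":0,"rz":0},{"tx":0,"ty":0,"tz":3,"rx":0,"ry":0,"rz":0},{"tx":0,"ty":0,"tz":0.5,"rx":0,"ry":0,"rz":0},{"tx":0,"ty":0,"tz":0,"rx":0,"ry":0,"rz":0},{"tx":0,"ty":0,"tz":0,"rx":0,"ry":0,"rz":0}]'
python3 -m handwheel '[{"tx":0,"ty":0,"tz":0.5,"rx":0,"ry":0,"rz":0},{"tx":0,"ty":0,"tz":0.5,"rx":0,"ry":0,"rz":0},{"tx":0,"ty":0,"tz":0.5,"rx":0,"ry":0,"rz":0},{"tx":0,"ty":0,"tz":0,"rx":0,"ry":0,"rz":0}]'
python3 -m handwheel '[{"tx":0,"ty":0,"tz":0.3,"rx":0,"ry":0,"rz":0},{"tx":0,"ty":0,"tz":0.2,"rx":0,"ry":0,"rz":0},{"tx":0,"ty":0,"tz":0,"rx":0,"ry":0,"rz":0},{"tx":0,"ty":0,"tz":0,"rx":0,"ry":0,"rz":0}]'
```

```text
time_s: 4.88
tcp_pos: [441.1, -76.5, 99.3]
ee_rot: [0.021, 1.0, -0.0, 0.001]
ft_force: [-0.0, 0.1, 1.3]
gripper_width: -0.1
grasp_force: 0.0
time_s: 5.38
tcp_pos: [439.6, -75.8, 82.2]
ee_rot: [0.021, 1.0, 0.0, -0.001]
ft_force: [-0.2, 0.5, -0.1]
gripper_width: -0.1
grasp_force: 0.0
time_s: 5.88
tcp_pos: [440.2, -76.0, 77.9]
ee_rot: [0.021, 1.0, -0.0, 0.0]
ft_force: [0.4, 0.5, 0.5]
gripper_width: 0.3
grasp_force: 0.0
```

```bash

python3 -m handwheel '[{"tx":0,"ty":0,"tz":0.2,"rx":0,"ry":0,"rz":0},{"tx":0,"ty":0,"tz":0.2,"rx":0,"ry":0,"rz":0},{"tx":0,"ty":0,"tz":0,"rx":0,"ry":0,"rz":0},{"tx":0,"ty":0,"tz":0,"rx":0,"ry":0,"rz":0}]'
python3 -m handwheel '[{"tx":0,"ty":0,"tz":0.15,"rx":0,"ry":0,"rz":0},{"tx":0,"ty":0,"tz":0,"rx":0,"ry":0,"rz":0},{"tx":0,"ty":0,"tz":0,"rx":0,"ry":0,"rz":0}]'
```

```text
time_s: 6.38
tcp_pos: [440.1, -76.0, 73.8]
ee_rot: [0.021, 1.0, 0.0, -0.0]
ft_force: [0.1, -0.8, 0.9]
gripper_width: -0.1
grasp_force: 0.0
time_s: 6.75
tcp_pos: [440.1, -76.0, 72.3]
ee_rot: [0.021, 1.0, 0.0, -0.0]
ft_force: [0.1, 0.1, -0.4]
gripper_width: -0.2
grasp_force: 0.0
```

```bash

python3 -m handwheel '[{"tx":0,"ty":0,"tz":0.1,"rx":0,"ry":0,"rz":0},{"tx":0,"ty":0,"tz":0,"rx":0,"ry":0,"rz":0},{"tx":0,"ty":0,"tz":0,"rx":0,"ry":0,"rz":0}]'
python3 -c "
from h import *
a=snap('wrist');s=snap('scene')
w=np.hstack([cv2.resize(a[170:320,200:400],None,fx=2,fy=2),cv2.resize(s[190:240,220:287],(400,300),interpolation=cv2.INTER_CUBIC)])
cv2.imwrite('pics/w2.png',w[:,:,::-1])"
```

```text
time_s: 7.12
tcp_pos: [440.1, -76.0, 71.3]
ee_rot: [0.021, 1.0, 0.0, -0.0]
ft_force: [-0.1, -0.3, -0.1]
gripper_width: 0.1
grasp_force: 0.0
```

View pics/w2.png

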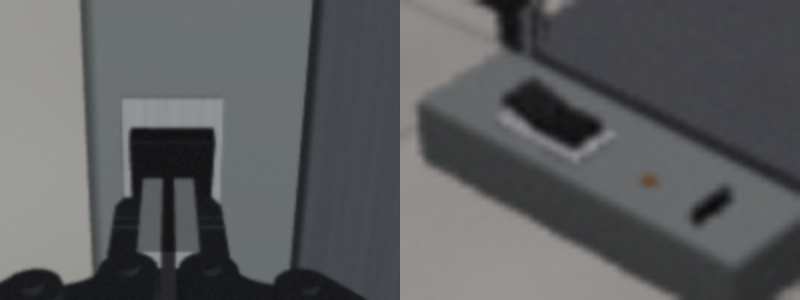

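```bash

python3 -c "
from h import *
s=snap('scene'); s=np.ascontiguousarray(s[:,:,::-1])
m=ctrl.camera_model('scene');R=np.array(m['R']);t=np.array(m['t'],float).ravel()
pr=lambda p:cv2.projectPoints(np.array([p],float),cv2.Rodrigues(R)[0],t,np.array(m['mtx']),np.array(m['dist_coeffs'],float))[0].ravel()
st=ctrl.read_state()
print(pr(st['tcp_pos']),pr([441,-76,80]),pr([463,-76,72]), st['tcp_pos'])
cv2.imwrite('pics/s3.png',cv2.resize(s[100:250,170:370],(800,600),interpolation=cv2.INTER_CUBIC))"
```

```text
[240.54403347 206.55597749] [240.57556299 204.71106715] [245.14074662 208.52455217] [440.14143552 -75.99500138  71.32209791]
```

View pics/s3.png

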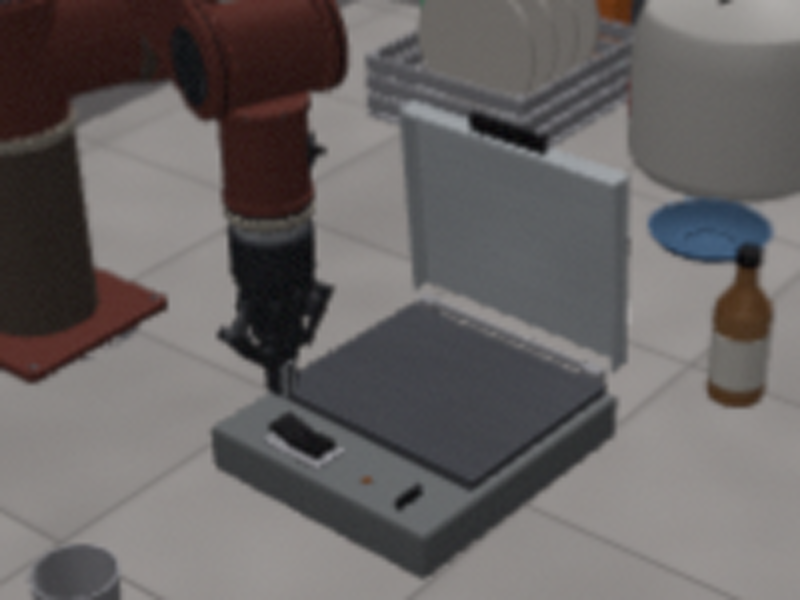

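```bash

python3 -c "
from h import *
st=ctrl.read_state()
P=np.array(st['tcp_pos']);Z=Ro.from_quat(st['ee_rot']).as_matrix()[:,2]
for c in ['scene','wrist','top']:
  m=ctrl.camera_model(c);R=np.array(m['R']);t=np.array(m['t'],float).ravel()
  pr=lambda p:cv2.projectPoints(np.array([p],float),cv2.Rodrigues(R)[0],t,np.array(m['mtx']),np.array(m['dist_coeffs'],float))[0].ravel().round(1)
  print(c,'cam at',(-R.T@t).round(0),'axis',R[2].round(2),[(d,pr(P-d*Z).tolist()) for d in (0,10,20,30,40)], pr([441,-76,80]),pr([435,-76,82]),pr([463,-76,72]))
w=snap('wrist')
o=np.hstack([cv2.resize(w[200:350,185:385],(800,600),interpolation=cv2.INTER_CUBIC)])
cv2.imwrite('pics/w4.png',o[:,:,::-1])"
```

```text
scene cam at [ 1354. -1011.   967.] axis [-0.5   0.65 -0.57] [(0, [240.5, 206.6]), (10, [240.4, 204.3]), (20, [240.2, 202.1]), (30, [240.1, 199.9]), (40, [239.9, 197.6])] [240.6 204.7] [239.3 203.7] [245.1 208.5]
wrist cam at [359. -73. 252.] axis [ 0.32 -0.01 -0.95] [(0, [284.2, 243.1]), (10, [284.3, 249.5]), (20, [284.3, 256.6]), (30, [284.3, 264.4]), (40, [284.3, 273.2])] [284.3 249.8] [283.9 242.6] [285.5 273.3]
top cam at [ 328.   26. 1592.] axis [ 0.16 -0.01 -0.99] [(0, [308.2, 253.9]), (10, [308.4, 253.7]), (20, [308.6, 253.5]), (30, [308.8, 253.2]), (40, [309.1, 253.0])] [308.4 253.5] [308.5 255.3] [308.  246.7]
```

View pics/w4.png

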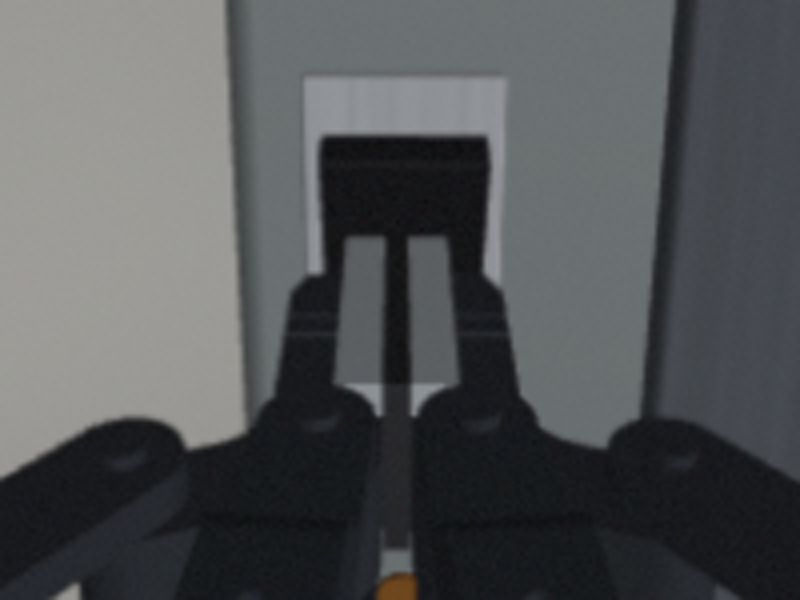

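Both views show the real fingertips about 35–40 mm above the reported TCP: scene pixel (239.5,198) against a predicted (240.5,206.6), and wrist row 259 against 243. The sideways position agrees and the rocker is still untouched, so I go down carefully, guided by force.

```bash

python3 -m handwheel '[{"tx":0,"ty":0,"tz":0.5,"rx":0,"ry":0,"rz":0},{"tx":0,"ty":0,"tz":0.5,"rx":0,"ry":0,"rz":0},{"tx":0,"ty":0,"tz":0.5,"rx":0,"ry":0,"rz":0},{"tx":0,"ty":0,"tz":0,"rx":0,"ry":0,"rz":0}]'
python3 -m handwheel '[{"tx":0,"ty":0,"tz":0.3,"rx":0,"ry":0,"rz":0},{"tx":0,"ty":0,"tz":0.3,"rx":0,"ry":0,"rz":0},{"tx":0,"ty":0,"tz":0,"rx":0,"ry":0,"rz":0}]'
```

```text
time_s: 7.82
tcp_pos: [439.6, -75.8, 55.6]
ee_rot: [0.021, 1.0, 0.0, -0.001]
ft_force: [0.3, 0.2, -0.2]
gripper_width: 0.3
grasp_force: 0.0
time_s: 8.2
tcp_pos: [439.9, -75.9, 50.0]
ee_rot: [0.021, 1.0, 0.0, -0.0]
ft_force: [-0.5, 0.3, 0.2]
gripper_width: 0.2
grasp_force: 0.0
```

```bash

python3 -m handwheel '[{"tx":0,"ty":0,"tz":0.3,"rx":0,"ry":0,"rz":0},{"tx":0,"ty":0,"tz":0,"rx":0,"ry":0,"rz":0}]'
python3 -m handwheel '[{"tx":0,"ty":0,"tz":0.3,"rx":0,"ry":0,"rz":0},{"tx":0,"ty":0,"tz":0,"rx":0,"ry":0,"rz":0}]'
python3 -c "
from h import *
s=snap('scene'); w=snap('wrist')
o=np.hstack([cv2.resize(s[170:230,210:290],(533,400),interpolation=cv2.INTER_CUBIC),cv2.resize(w[210:310,250:316],(264,400),interpolation=cv2.INTER_CUBIC)])
cv2.imwrite('pics/s5.png',o[:,:,::-1])"
```

```text
time_s: 8.45
tcp_pos: [439.9, -75.9, 47.1]
ee_rot: [0.021, 1.0, 0.0, -0.0]
ft_force: [-0.6, 0.3, -0.5]
gripper_width: -0.2
grasp_force: 0.0
time_s: 8.7
tcp_pos: [439.9, -75.9, 44.0]
ee_rot: [0.021, 1.0, 0.0, -0.0]
ft_force: [-1.1, 0.2, -0.3]
gripper_width: 0.4
grasp_force: 0.0
```

View pics/s5.png

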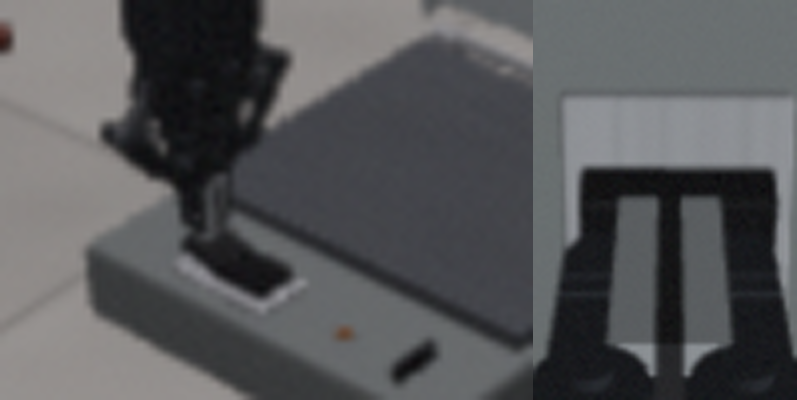

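The fingertips are now just at the rocker's near half (scene crop about (208,240)). I keep pressing in small steps.

```bash

for i in 1; do python3 -m handwheel '[{"tx":0,"ty":0,"tz":0.2,"rx":0,"ry":0,"rz":0},{"tx":0,"ty":0,"tz":0,"rx":0,"ry":0,"rz":0}]'; done
python3 -m handwheel '[{"tx":0,"ty":0,"tz":0.2,"rx":0,"ry":0,"rz":0},{"tx":0,"ty":0,"tz":0,"rx":0,"ry":0,"rz":0}]'
python3 -m handwheel '[{"tx":0,"ty":0,"tz":0.2,"rx":0,"ry":0,"rz":0},{"tx":0,"ty":0,"tz":0,"rx":0,"ry":0,"rz":0}]'
```

```text
time_s: 9.05
tcp_pos: [440.1, -76.1, 42.3]
ee_rot: [0.021, 1.0, -0.0, 0.0]
ft_force: [0.2, -0.1, 0.1]
gripper_width: -0.1
grasp_force: 0.2
time_s: 9.3
tcp_pos: [440.1, -76.0, 40.2]
ee_rot: [0.021, 1.0, -0.0, -0.0]
ft_force: [0.5, -0.3, -0.0]
gripper_width: 0.3
grasp_force: 0.2
time_s: 9.55
tcp_pos: [440.1, -76.0, 38.2]
ee_rot: [0.021, 1.0, -0.0, 0.0]
ft_force: [0.2, -0.2, 0.6]
gripper_width: 0.0
grasp_force: 0.2
```

```bash

python3 -m handwheel '[{"tx":0,"ty":0,"tz":0.2,"rx":0,"ry":0,"rz":0},{"tx":0,"ty":0,"tz":0,"rx":0,"ry":0,"rz":0}]'
python3 -m handwheel '[{"tx":0,"ty":0,"tz":0.2,"rx":0,"ry":0,"rz":0},{"tx":0,"ty":0,"tz":0,"rx":0,"ry":0,"rz":0}]'
python3 -m handwheel '[{"tx":0,"ty":0,"tz":0.1,"rx":0,"ry":0,"rz":0},{"tx":0,"ty":0,"tz":0,"rx":0,"ry":0,"rz":0}]'
```

```text
time_s: 9.8
tcp_pos: [440.1, -76.0, 36.1]
ee_rot: [0.021, 1.0, 0.0, -0.0]
ft_force: [0.7, 0.7, -0.2]
gripper_width: 0.3
grasp_force: 0.1
time_s: 10.05
tcp_pos: [440.1, -76.0, 34.1]
ee_rot: [0.021, 1.0, 0.0, -0.0]
ft_force: [0.4, -0.5, 0.0]
gripper_width: -0.1
grasp_force: 0.0
time_s: 10.3
tcp_pos: [440.1, -76.0, 33.5]
ee_rot: [0.021, 1.0, 0.0, -0.0]
ft_force: [-1.3, 0.2, 3.3]
gripper_width: -0.1
grasp_force: 2.0
```

```bash

python3 -m handwheel '[{"tx":0,"ty":0,"tz":0.1,"rx":0,"ry":0,"rz":0},{"tx":0,"ty":0,"tz":0,"rx":0,"ry":0,"rz":0}]'
python3 -m handwheel '[{"tx":0,"ty":0,"tz":0.1,"rx":0,"ry":0,"rz":0},{"tx":0,"ty":0,"tz":0,"rx":0,"ry":0,"rz":0}]'
python3 -m handwheel '[{"tx":0,"ty":0,"tz":0.1,"rx":0,"ry":0,"rz":0},{"tx":0,"ty":0,"tz":0,"rx":0,"ry":0,"rz":0}]'
```

```text
time_s: 10.55
tcp_pos: [440.1, -76.0, 33.3]
ee_rot: [0.021, 1.0, 0.0, -0.0]
ft_force: [-5.9, 2.1, 12.2]
gripper_width: -0.4
grasp_force: 6.4
time_s: 10.8
tcp_pos: [440.2, -76.0, 33.2]
ee_rot: [0.021, 1.0, -0.0, -0.0]
ft_force: [-9.4, 2.6, 20.7]
gripper_width: 0.1
grasp_force: 10.6
time_s: 11.05
tcp_pos: [440.2, -76.1, 33.0]
ee_rot: [0.021, 1.0, -0.0, -0.001]
ft_force: [-13.9, 3.5, 29.8]
gripper_width: 0.1
grasp_force: 14.9
```

A hard stop at 33.3 with the force rising means the end of the stroke, so the tip sits about 38.5 mm above the reported TCP. I back off and check.

```bash

python3 -m handwheel '[{"tx":0,"ty":0,"tz":-0.5,"rx":0,"ry":0,"rz":0},{"tx":0,"ty":0,"tz":-3,"rx":0,"ry":0,"rz":0},{"tx":0,"ty":0,"tz":-6,"rx":0,"ry":0,"rz":0},{"tx":0,"ty":0,"tz":-6,"rx":0,"ry":0,"rz":0},{"tx":0,"ty":0,"tz":-6,"rx":0,"ry":0,"rz":0},{"tx":0,"ty":0,"tz":-6,"rx":0,"ry":0,"rz":0},{"tx":0,"ty":0,"tz":0,"rx":0,"ry":0,"rz":0}]'
python3 -c "
from h import *
s=snap('scene'); w=snap('wrist')
for q in ['griddle','cover_hinge','cover_back','cover_tab']: print(q,find(q,'scene'))
o=np.hstack([cv2.resize(s[170:230,210:290],(533,400),interpolation=cv2.INTER_CUBIC),cv2.resize(w[150:350,250:382],(264,400),interpolation=cv2.INTER_CUBIC)])
cv2.imwrite('pics/s6.png',o[:,:,::-1]);print(ctrl.read_state()['tcp_pos'])"
```

```text
time_s: 11.92
tcp_pos: [442.9, -77.0, 311.0]
ee_rot: [0.021, 1.0, -0.002, 0.005]
ft_force: [-0.6, 0.7, 0.0]
gripper_width: -0.1
grasp_force: 0.0
griddle [(0.9, [507.8, 40.5, 4.7])]
cover_hinge [(0.65, [511.8, 178.5, 73.2])]
cover_back [(0.77, [513.8, 191.0, 243.7])]
cover_tab [(0.62, [509.2, 176.2, 293.2])]
[439.26928406 -75.6945889  303.24289241]
```

View pics/s6.png

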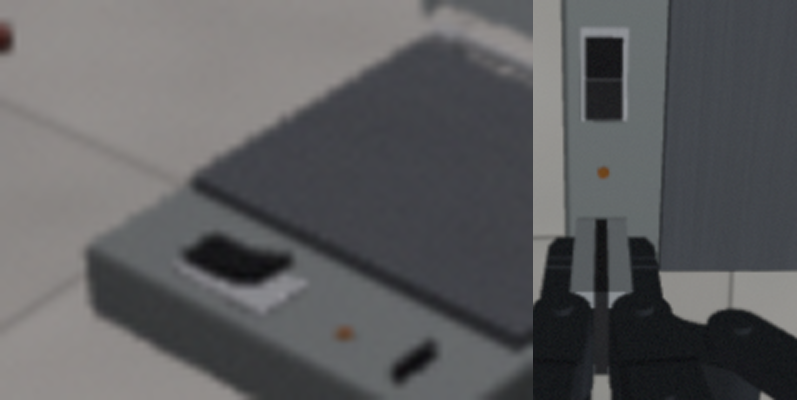

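The rocker is off: its near half is level and the far end stands raised. The griddle hasn't shifted. Next I rise, turn the tool 90° so its narrow side faces the cover, and go over behind it.

```bash

python3 -m handwheel '[{"tx":0,"ty":0,"tz":-4,"rx":0,"ry":0,"rz":0.1745},{"tx":0,"ty":0,"tz":0,"rx":0,"ry":0,"rz":0.1745},{"tx":0,"ty":0,"tz":0,"rx":0,"ry":0,"rz":0.1745},{"tx":0,"ty":0,"tz":0,"rx":0,"ry":0,"rz":0.1745},{"tx":0,"ty":0,"tz":0,"rx":0,"ry":0,"rz":0.1745},{"tx":0,"ty":0,"tz":0,"rx":0,"ry":0,"rz":0.1745},{"tx":0,"ty":0,"tz":0,"rx":0,"ry":0,"rz":0.1745},{"tx":0,"ty":0,"tz":0,"rx":0,"ry":0,"rz":0.1745},{"tx":0,"ty":0,"tz":0,"rx":0,"ry":0,"rz":0.1745},{"tx":0,"ty":0,"tz":0,"rx":0,"ry":0,"rz":0}]'
python3 -c "
from h import *
s=ctrl.read_state();print(s['tcp_pos'],s['joint_positions'],Ro.from_quat(s['ee_rot']).as_matrix().round(3))"
```

```text
time_s: 13.48
tcp_pos: [439.7, -75.8, 344.0]
ee_rot: [0.721, 0.693, -0.001, -0.001]
ft_force: [0.4, 0.1, 0.1]
gripper_width: 0.1
grasp_force: 0.0
[439.70990674 -75.84712171 344.02052917] [-3.47893322e-01 -2.70686950e-01  1.73027503e+00  4.63294024e-06
  1.68427906e+00 -3.07956725e-01] [[ 0.04   0.999 -0.002]
 [ 0.999 -0.04   0.001]
 [ 0.001 -0.002 -1.   ]]
```

```bash

python3 -m handwheel '[{"tx":4.84,"ty":0.85,"tz":0,"rx":0,"ry":0,"rz":0},{"tx":4.84,"ty":0.85,"tz":0,"rx":0,"ry":0,"rz":0},{"tx":4.84,"ty":0.85,"tz":0,"rx":0,"ry":0,"rz":0},{"tx":4.84,"ty":0.85,"tz":0,"rx":0,"ry":0,"rz":0},{"tx":4.84,"ty":0.85,"tz":0,"rx":0,"ry":0,"rz":0},{"tx":4.84,"ty":0.85,"tz":0,"rx":0,"ry":0,"rz":0},{"tx":4.84,"ty":0.85,"tz":0,"rx":0,"ry":0,"rz":0},{"tx":0,"ty":0,"tz":0,"rx":0,"ry":0,"rz":0}]'
python3 -m handwheel '[{"tx":0,"ty":0,"tz":5,"rx":0,"ry":0,"rz":0},{"tx":0,"ty":0,"tz":5,"rx":0,"ry":0,"rz":0},{"tx":0,"ty":0,"tz":3.2,"rx":0,"ry":0,"rz":0},{"tx":0,"ty":0,"tz":0,"rx":0,"ry":0,"rz":0},{"tx":0,"ty":0,"tz":0,"rx":0,"ry":0,"rz":0}]'
python3 -c "
from h import *
s=snap('scene'); w=snap('wrist')
o=np.hstack([cv2.resize(s[90:230,200:350],(429,400),interpolation=cv2.INTER_CUBIC),cv2.resize(w,(371,278))[:, :].repeat(1,0) if 0 else cv2.copyMakeBorder(cv2.resize(w,(371,278)),0,122,0,0,0)])
cv2.imwrite('pics/s7.png',o[:,:,::-1]);print(ctrl.read_state()['tcp_pos'],ctrl.read_state()['ft_force'])"
```

```text
time_s: 14.48
tcp_pos: [513.1, 262.8, 343.3]
ee_rot: [0.719, 0.695, -0.001, -0.001]
ft_force: [-0.2, -0.1, 0.5]
gripper_width: -0.0
grasp_force: 0.0
time_s: 15.1
tcp_pos: [514.4, 259.8, 214.9]
ee_rot: [0.721, 0.693, 0.001, 0.0]
ft_force: [0.6, -0.4, 0.1]
gripper_width: 0.3
grasp_force: 0.0
[514.98340461 260.1759972  215.83607252] [-0.30899521 -0.63304889  0.03701842]
```

View pics/s7.png

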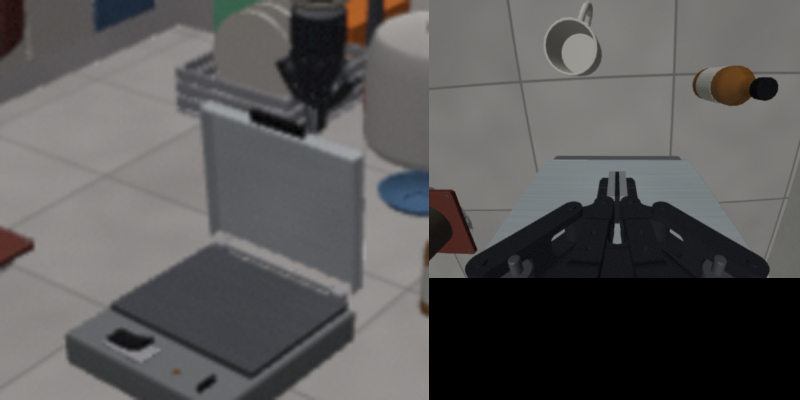

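The tip is centred behind the cover at a true height of about 254 mm, clear of the mug and bottle. I work out the arc in row units.

```bash
python3 -c "
import numpy as np
A=np.linspace(1.5,0,16);s=175
y=177-s*np.cos(A)+26*np.sin(A)+11;z=76+s*np.sin(A)+26*np.cos(A)-38.5
for a,b,c,d,e in zip(A[1:],y[1:],z[1:],np.diff(y)/10,-np.diff(z)/10):print(a.round(2),b.round(0),c.round(0),'tx',d.round(2),'tz',e.round(2))
print(y[0],z[0])"
python3 -m handwheel '[{"tx":-3,"ty":0,"tz":0.1,"rx":0,"ry":0,"rz":0},{"tx":-1.5,"ty":0,"tz":0,"rx":0,"ry":0,"rz":0},{"tx":-0.7,"ty":0,"tz":0,"rx":0,"ry":0,"rz":0},{"tx":-0.5,"ty":0,"tz":0,"rx":0,"ry":0,"rz":0},{"tx":0,"ty":0,"tz":0,"rx":0,"ry":0,"rz":0}]'
```

```text
1.4 184.0 214.0 tx -1.77 tz -0.05
1.3 166.0 213.0 tx -1.76 tz 0.13
1.2 149.0 210.0 tx -1.74 tz 0.3
1.1 132.0 205.0 tx -1.7 tz 0.48
1.0 115.0 199.0 tx -1.65 tz 0.64
0.9 100.0 191.0 tx -1.57 tz 0.81
0.8 85.0 181.0 tx -1.49 tz 0.96
0.7 71.0 170.0 tx -1.38 tz 1.1
0.6 58.0 158.0 tx -1.27 tz 1.24
0.5 47.0 144.0 tx -1.14 tz 1.36
0.4 37.0 130.0 tx -0.99 tz 1.46
0.3 28.0 114.0 tx -0.84 tz 1.55
0.2 22.0 98.0 tx -0.68 tz 1.63
0.1 16.0 81.0 tx -0.52 tz 1.69
0.0 13.0 64.0 tx -0.35 tz 1.73
201.5558593598574 213.9007898990698
time_s: 15.82
tcp_pos: [511.3, 203.2, 212.4]
ee_rot: [0.722, 0.692, 0.0, -0.0]
ft_force: [0.7, 0.5, -0.2]
gripper_width: 0.0
grasp_force: 0.0
```

```bash
python3 -m handwheel '[{"tx":-0.9,"ty":0,"tz":0,"rx":0,"ry":0,"rz":0},{"tx":-0.9,"ty":0,"tz":0,"rx":0,"ry":0,"rz":0},{"tx":-0.9,"ty":0,"tz":0.05,"rx":0,"ry":0,"rz":0},{"tx":-0.9,"ty":0,"tz":0.1,"rx":0,"ry":0,"rz":0}]'
```

```text
time_s: 16.32
tcp_pos: [509.8, 166.6, 211.2]
ee_rot: [0.722, 0.692, 0.0, 0.0]
ft_force: [-1.5, 3.3, 4.5]
gripper_width: 0.1
grasp_force: 2.3
```

Contact is made at about 5 N as expected. I follow the arc, checking partway.

```bash
python3 -m handwheel '[{"tx":-0.87,"ty":0,"tz":0.15,"rx":0,"ry":0,"rz":0},{"tx":-0.87,"ty":0,"tz":0.15,"rx":0,"ry":0,"rz":0},{"tx":-0.85,"ty":0,"tz":0.24,"rx":0,"ry":0,"rz":0},{"tx":-0.85,"ty":0,"tz":0.24,"rx":0,"ry":0,"rz":0},{"tx":-0.82,"ty":0,"tz":0.32,"rx":0,"ry":0,"rz":0},{"tx":-0.82,"ty":0,"tz":0.32,"rx":0,"ry":0,"rz":0}]'; python3 -c "
from h import *
s=snap('scene')
for q in ['griddle','cover_tab','cover_back']: print(q,find(q,'scene'))"
```

```text
time_s: 17.08
tcp_pos: [507.6, 115.7, 196.3]
ee_rot: [0.722, 0.692, -0.0, 0.0]
ft_force: [0.2, 1.8, 2.1]
gripper_width: 0.1
grasp_force: 1.7
griddle [(0.73, [509.5, 37.2, 0.5]), (0.5, [519.8, 583.7, -0.4])]
cover_tab [(0.93, [506.6, 73.1, 269.5])]
cover_back [(0.89, [513.0, 110.2, 235.5]), (0.61, [750.6, -249.0, 1.4])]
```

```bash
python3 -m handwheel '[{"tx":-0.79,"ty":0,"tz":0.4,"rx":0,"ry":0,"rz":0},{"tx":-0.79,"ty":0,"tz":0.4,"rx":0,"ry":0,"rz":0},{"tx":-0.75,"ty":0,"tz":0.48,"rx":0,"ry":0,"rz":0},{"tx":-0.75,"ty":0,"tz":0.48,"rx":0,"ry":0,"rz":0},{"tx":-0.7,"ty":0,"tz":0.55,"rx":0,"ry":0,"rz":0},{"tx":-0.7,"ty":0,"tz":0.55,"rx":0,"ry":0,"rz":0}]'; python3 -m handwheel '[{"tx":-0.64,"ty":0,"tz":0.62,"rx":0,"ry":0,"rz":0},{"tx":-0.64,"ty":0,"tz":0.62,"rx":0,"ry":0,"rz":0},{"tx":-0.57,"ty":0,"tz":0.68,"rx":0,"ry":0,"rz":0},{"tx":-0.57,"ty":0,"tz":0.68,"rx":0,"ry":0,"rz":0},{"tx":-0.5,"ty":0,"tz":0.73,"rx":0,"ry":0,"rz":0},{"tx":-0.5,"ty":0,"tz":0.73,"rx":0,"ry":0,"rz":0}]'; python3 -c "
from h import *
s=snap('scene')
for q in ['griddle','cover_tab']: print(q,find(q,'scene'))"
```

```text
time_s: 18.02
tcp_pos: [505.7, 71.1, 167.5]
ee_rot: [0.722, 0.692, -0.0, -0.0]
ft_force: [-0.4, 2.5, 1.3]
gripper_width: -0.1
grasp_force: 1.1
time_s: 18.77
tcp_pos: [504.4, 37.1, 126.9]
ee_rot: [0.722, 0.692, -0.0, -0.0]
ft_force: [-0.8, 2.5, 1.8]
gripper_width: 0.3
grasp_force: 0.9
griddle [(0.8, [511.1, 38.4, 1.4])]
cover_tab [(0.82, [504.5, -20.1, 171.2])]
```

```bash
python3 -m handwheel '[{"tx":-0.42,"ty":0,"tz":0.77,"rx":0,"ry":0,"rz":0},{"tx":-0.42,"ty":0,"tz":0.77,"rx":0,"ry":0,"rz":0},{"tx":-0.34,"ty":0,"tz":0.82,"rx":0,"ry":0,"rz":0},{"tx":-0.34,"ty":0,"tz":0.82,"rx":0,"ry":0,"rz":0},{"tx":-0.26,"ty":0,"tz":0.8,"rx":0,"ry":0,"rz":0},{"tx":-0.2,"ty":0,"tz":0.6,"rx":0,"ry":0,"rz":0},{"tx":0,"ty":0,"tz":0,"rx":0,"ry":0,"rz":0}]'; python3 -m handwheel '[{"tx":-0.1,"ty":0,"tz":0.4,"rx":0,"ry":0,"rz":0},{"tx":-0.1,"ty":0,"tz":0.4,"rx":0,"ry":0,"rz":0},{"tx":0,"ty":0,"tz":0.3,"rx":0,"ry":0,"rz":0},{"tx":0,"ty":0,"tz":0,"rx":0,"ry":0,"rz":0}]'
```

```text
time_s: 19.8
tcp_pos: [502.6, 17.6, 80.6]
ee_rot: [0.722, 0.692, -0.001, -0.001]
ft_force: [0.5, -0.1, 0.0]
gripper_width: 0.1
grasp_force: 0.0
time_s: 20.3
tcp_pos: [503.4, 15.6, 70.3]
ee_rot: [0.722, 0.692, -0.0, -0.0]
ft_force: [-0.2, 0.1, 0.7]
gripper_width: -0.5
grasp_force: 0.0
```

```bash
python3 -m handwheel '[{"tx":0,"ty":0,"tz":0.25,"rx":0,"ry":0,"rz":0},{"tx":0,"ty":0,"tz":0.25,"rx":0,"ry":0,"rz":0},{"tx":0,"ty":0,"tz":0,"rx":0,"ry":0,"rz":0}]'; python3 -m handwheel '[{"tx":0,"ty":0,"tz":0.1,"rx":0,"ry":0,"rz":0},{"tx":0,"ty":0,"tz":0,"rx":0,"ry":0,"rz":0}]';python3 -m handwheel '[{"tx":0,"ty":0,"tz":0.1,"rx":0,"ry":0,"rz":0},{"tx":0,"ty":0,"tz":0,"rx":0,"ry":0,"rz":0}]'
```

```text
time_s: 20.68
tcp_pos: [503.4, 15.7, 65.4]
ee_rot: [0.722, 0.692, 0.0, -0.0]
ft_force: [0.0, 0.3, -0.8]
gripper_width: 0.3
grasp_force: 0.0
time_s: 20.92
tcp_pos: [503.4, 15.7, 64.5]
ee_rot: [0.722, 0.692, 0.0, -0.0]
ft_force: [0.2, -0.8, -0.4]
gripper_width: -0.0
grasp_force: 0.1
time_s: 21.18
tcp_pos: [503.5, 15.7, 63.6]
ee_rot: [0.722, 0.692, 0.0, -0.0]
ft_force: [-0.1, -0.3, 2.5]
gripper_width: 0.2
grasp_force: 0.3
```

```bash
python3 -m handwheel '[{"tx":0,"ty":0,"tz":0.1,"rx":0,"ry":0,"rz":0},{"tx":0,"ty":0,"tz":0,"rx":0,"ry":0,"rz":0}]';python3 -m handwheel '[{"tx":0,"ty":0,"tz":0.1,"rx":0,"ry":0,"rz":0},{"tx":0,"ty":0,"tz":0,"rx":0,"ry":0,"rz":0},{"tx":0,"ty":0,"tz":0,"rx":0,"ry":0,"rz":0}]'
```

```text
time_s: 21.42
tcp_pos: [503.5, 15.6, 63.5]
ee_rot: [0.722, 0.692, -0.0, -0.0]
ft_force: [-4.3, -0.5, 8.8]
gripper_width: -0.4
grasp_force: 4.1
time_s: 21.8
tcp_pos: [503.6, 15.6, 63.4]
ee_rot: [0.722, 0.692, -0.0, 0.0]
ft_force: [-6.6, 0.5, 15.8]
gripper_width: -0.1
grasp_force: 7.7
```

A hard stop exactly at the height predicted for shut (63.5 + 38.5 = 102). I retreat and verify.

```bash
python3 -m handwheel '[{"tx":0,"ty":0,"tz":-0.5,"rx":0,"ry":0,"rz":0},{"tx":0,"ty":0,"tz":-3,"rx":0,"ry":0,"rz":0},{"tx":0,"ty":0,"tz":-6,"rx":0,"ry":0,"rz":0},{"tx":0,"ty":0,"tz":-6,"rx":0,"ry":0,"rz":0},{"tx":0,"ty":0,"tz":-6,"rx":0,"ry":0,"rz":0},{"tx":0,"ty":0,"tz":0,"rx":0,"ry":0,"rz":0},{"tx":0,"ty":0,"tz":0,"rx":0,"ry":0,"rz":0}]'; python3 -c "
from h import *
s=snap('scene'); t=snap('top')
for q in ['griddle','cover_tab','cover_back','mug','sauce','cup','jar']:
  for c in ['scene','top']: print(q,c,find(q,c)[:1])
o=cv2.resize(s[100:280,150:390],(800,600),interpolation=cv2.INTER_CUBIC)
cv2.imwrite('pics/s8.png',o[:,:,::-1])"
```

```text
time_s: 22.68
tcp_pos: [503.3, 15.8, 276.0]
ee_rot: [0.722, 0.692, -0.0, -0.0]
ft_force: [-0.2, 0.1, -0.2]
gripper_width: -0.2
grasp_force: 0.0
griddle scene [(0.89, [507.9, 39.4, 0.1])]
griddle top [(0.42, [644.6, -344.6, 0.4])]
cover_tab scene [(0.62, [501.7, -43.1, 86.4])]
cover_tab top [(0.74, [503.9, -45.9, 90.3])]
cover_back scene [(0.75, [508.8, 38.3, 3.4])]
cover_back top [(0.96, [510.0, 6.8, 100.6])]
mug scene [(0.59, [453.6, 388.7, -0.5])]
mug top [(0.59, [453.7, 384.6, 1.3])]
sauce scene [(0.83, [695.1, 326.1, 1.9])]
sauce top [(0.58, [695.0, 328.0, 0.7])]
cup scene [(0.65, [455.9, -351.1, 1.6])]
cup top [(0.92, [454.1, -350.6, -0.2])]
jar scene []
jar top [(0.97, [645.8, -345.1, 0.7])]
```

View pics/s8.png

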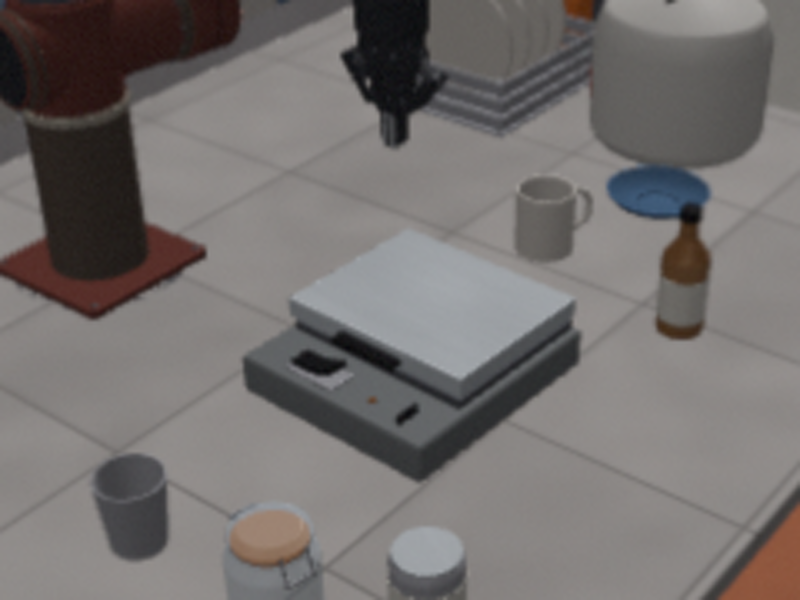

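The cover lies level over the plate, with its tab at z about 88 and the outer face at about 101. The rocker is off, and nothing else has moved.

```bash
python3 -c "
from h import *
print(ctrl.close_job())"
```

```text
the job is handed in; nothing more can be done
None
```

The griddle is switched off and its cover is pressed fully shut; the griddle and the bystanders I re-checked (mug, sauce bottle, cup, jar) are where they were, and the job is handed in, though no verdict came back.

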